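# Drive the wood plug out of a hole saw with a drift

### The job

The hole saw standing mouth down across the two rails of the knock-out stand has a wood plug stuck in it. Take the steel drift from the tool block by its handle, feel it into the arbor hole in the saw's back and press the plug down and out until it stands on the bench, never leaning on the drift with as much as 3 kg. Then draw the drift out, put it back upright, fully down in its hole in the block, and leave the other tools alone.

Things in the scene. Friction and masses are not known exactly. Their poses are not given: they have to be found in the camera images.
- stand: Knock-out stand, fixed to the bench: two parallel wooden rails, 120 mm long in x, 28 mm high, 60 mm apart, open between them down to the bench and at both ends. Each has a low plywood fence on top, 7 mm high; the fences are 71.5 mm apart. Origin on the bench midway between the rails, x along them, z up. Overall 143 mm in y.
- saw_seat (a point): The point midway between the rails, level with their tops (28 mm above the bench). A dark steel hole saw, 67 mm across and 44 mm high, bridges the rails here between the fences, mouth down, upright, held fast by hidden magnets. The saw itself is not measured: it was slid in by hand and its axis is up to 8 mm off this point along the rails (x) and up to 2 mm across them (y).
- arbor_nominal (a point): 44 mm above saw_seat, level with the saw's flat back (72 mm above the bench): where its arbor hole would be if the saw stood dead centre; the real hole is off by as much as the saw is. It is a round, sharp-edged through hole, 16 mm across, in the middle of the 6 mm thick back; the two small dark dots beside it are too small to enter. Under the back the saw is an open cup.
- plug (a joint): How far down (m) the stuck wood plug, 55 mm across and 26 mm thick, has been pressed: at 0 its top is 8 mm below the saw's back; it starts at 0 to 0.007. The teeth rub on it: a steady push of 6 to 12 N slides it down, and it stays where it is left. At 0.038, its top 46 mm below the saw's back, it is clear of the saw's mouth and stands on the hard bench, where it stops dead.
- drift_grip (a point): Middle of the drift's handle, on its axis, 104 mm above its tip; z up along it. The drift is a straight round tool, 144 mm long, about 165 g: steel shank 15 mm across, 62 mm long (flat end, 0.5 mm bevel), then a 25 mm steel collar 10 mm high, then a pale wooden handle 26 mm across, 72 mm long. It stands upright in the block's end hole, 22 mm of thick shank showing above the block.
- shank: The drift's bare steel shank, 15 mm across and 62 mm long, part of the drift. Origin at the drift's tip, z up along it to the handle. Hold the drift by its handle, not here; at the saw, 30 N in all on the shank (end and sides together) is too hard.
- rack: Tool block of dark wood, fixed to the bench: 60 x 170 x 45 mm. Origin on the bench under its middle, x across it, y along it, z up. At its -y end, 50 mm from the middle, is the drift's hole; a screwdriver (22 mm to +y of the middle, 125 mm high) and an awl (62 mm to +y, 98 mm high) stand in it too and cannot be taken out.
- rack_hole (a point): The middle of the floor of the drift's hole in the tool block, 5 mm above the bench; the hole is 21 mm across, 40 mm deep, its mouth 45 mm above the bench.
- mallet: Bystander: joiner's wooden mallet lying on the bench, head 75 x 120 x 58 mm, handle along its -x to 185 mm from the head's middle. Origin under the head's middle.
- chisel: Bystander: bench chisel lying on the bench, 230 mm long, 26 mm high, handle to -x and blade to +x of its origin.
- small_saw: Bystander: a smaller hole saw standing mouth down on the bench, 38 mm across and 42 mm high. Origin at the bench under its centre.

How it is judged:
On the way, in this order (a step that is already met when the one before it is completed fails the run):
1. the drift's tip is through the arbor hole, at least 8 mm below the saw's back (height (world z) of shank below 0.064 m and horizontal distance between shank and stand below 0.014 m).
2. with the drift in the saw, the plug is pressed down out of the mouth to within 2.5 mm of standing on the bench (all of step 1 and value of joint plug above 0.0355 m).
At the end, for the whole second after the job is handed in: the plug is out of the saw and down on the bench (to within 2.5 mm), and the drift stands at rest and upright (within 0.25 rad) in its hole in the block with its tip within 8 mm of the hole's floor (value of joint plug above 0.0355 m and distance between shank and rack_hole below 0.008 m and angle between shank's own z axis and vertical below 0.25 rad and linear speed of shank below 0.02 m/s); the robot touches nothing.
It fails at once if the drift's shank is pressed on the saw or the plug (or squeezed there) with over 30 N (contact force between shank and anything else above 30 N and horizontal distance between shank and stand below 0.07 m).
It fails at once if the mallet is moved over 20 mm (distance of mallet from where it was at the start of the episode above 0.02 m).
It fails at once if the chisel is moved over 20 mm (distance of chisel from where it was at the start of the episode above 0.02 m).
It fails at once if the smaller hole saw is moved over 20 mm (distance of small_saw from where it was at the start of the episode above 0.02 m).
It also fails if it takes over 72 s, if anything falls off the work surface, if the arm or the gripper's body presses on something with over 40 N, if the wrist force passes 120 N, or if a joint passes its speed limit or range.

### The arm

A 7-joint arm with a two-finger parallel gripper is mounted at the origin on the work surface. World frame = base frame: x ahead of the robot, y to its left, z up, the work surface at z = 0. Lengths are in m, angles in rad, forces in N, time in s.
With the tool pointing down it reaches from about 0.4 to 0.875 m from the base axis. Payload 19.3 kg.
Tool frame: the origin (TCP) lies at the very end of the fingers, on their centre line; the grasp point (between the pads) lies 19 mm behind it; z points along the fingers, y is the line along which they close (so a half turn about z gives the same grasp; the last joint's range is limited). The gripper opens to 85 mm and grips with 20 to 120 N. Pads are 22 mm wide; open, the fingers measure 114 mm over their backs; the gripper's body (76 mm by 85 mm) begins 54 mm behind the grasp point. The pads swing forward as they close: fully open they stand 13 mm farther back than shut.
Start: joints at [-1.411, 0.521, -0.036, 1.599, 0.021, 1.021, -0.113], TCP at [0.142, 0.609, 0.231] pointing down, gripper open.
Joint ranges: [-2.91, 2.91], [-0.3, 2.13], [-1.5, 1.42], [0.17, 2.43], [-1.26, 4.41], [0.16, 1.93], [-2.52, 2.52]. Speed limits (rad/s): [1.89, 1.89, 2.39, 2.39, 3.01, 3.01, 3.01].

### API

Orientations are given as [roll, pitch, yaw] about the fixed x, y, z axes, in that order (R = Rz(yaw) Ry(pitch) Rx(roll)).
In Python, from workcell import bot gives the robot as it stands. The module is installed in compiled form; this text tells all that it offers.
- The arm moves only by the tool apply_moves, never from a script. Its arguments are lists of equal length, an entry for each row: "claw": the finger opening in m, from 0 to 0.0854; "xyz": the shift along the tool's x, y, z in m, a list of three; "twist": the turn, a rotation vector about the tool's x, y, z in rad, a list of three. A call has 1 to 20 rows; each row shifts and turns the commanded pose from where the row before left it, along the tool's axes as they then stand; what a row does not reach is not made up. A row lasts 1/10 s, in which the tool goes at most 50 mm and 8.59 degrees, less where a joint would pass 70% of its speed; a pose out of reach is approached as far as the arm can. A call with a gripper value outside its range is refused whole. The fingers move at their own pace and stop on an object; "force" is the grip in N (left out, the last holds). Time passes only in rows, so rows that do not move let the fingers close. It gives the time, the measured TCP pose, the force, the opening and the grip force at its end, in the units of the state.
- bot.observe(): the state, without advancing time (a new reading comes with each control period).
- bot.grab_frame(name): name is "scene" or "side" or "wrist"; returns a dict with "img" (400x640x3 uint8, red, green, blue), "vfov" (degrees; the focal length in pixels is half the picture's height over the tangent of half this angle, whatever the lens; pixels are square), "cx", "cy" (the principal point, pixels), "view" (4x4, takes a point from world to camera coordinates). Camera axes: x right, y up, looking along -z (the intrinsics and any distortion apply to the point x, -y, -z); pixel columns grow to the right and rows downward; lengths in m; the calibration is good to about 2 mm. A picture is of the moment at which its call begins. There is no depth.
- bot.job_done(): hands the job in; it is judged then, once.
Trained networks look in the newest picture that a camera, given by its name, has taken for a name from the list of things; names that differ only in an ending like _2 or _b are one class to them, and where a whole thing is asked for, a point or a joint stands for the part that bears it (a point fixed in the world has none). Each returns a list of dicts, best first, with "score" (0 to 1); they miss things now and then, are a little off and sometimes report something else, mostly with a low value. They report only what shows in the picture. A call takes as long as a camera call.
- bot.find_in(camera, query): "position" ([x, y, z] in m, in world coordinates, good to about 4 mm: the middle of the surface that is visible of it).
The state is a dict: "clock": time; "qpos": joint angles; "qd": joint speeds; "joint_efforts": joint torques, N m; "position": TCP position; "tool_rot": TCP orientation; "force": force on the tool from outside, world axes, zero at the start; "moment": the same for the moment, N m; "grip_width": finger opening in m; "finger_force": force on a finger pad.
Only numpy, scipy, OpenCV 4.12 (cv2) and the standard library are available. Lean on these libraries where they do the work, as an engineer would, in place of code of your own. Each camera call takes 0.05 s, during which the arm holds its last target. There are 200 camera calls.

## Working session

There is one attempt and no reset: what is moved stays moved. The work goes in short steps, Python scripts to look and compute and a tool call to move; the robot and the scene stay as the last step left them, time stands still between calls to the robot, and variables do not carry over. Pictures are saved under pics/ and viewed, at most 10 in all, crops included, and the job is handed in when it is done.

Besides the shell and the picture viewer there is one more tool, called after ">>>" in YAML: its name, and indented under it one key for each argument. apply_moves: Moves the arm, as the interface text tells. Its arguments: {"type":"object","properties":{"claw":{"type":"array"},"xyz":{"type":"array"},"twist":{"type":"array"},"force":{"type":"number"}},"required":["claw","xyz","twist"]}

```bash
mkdir -p pics; cat > h.py <<'E'
import numpy as np, cv2
from workcell import bot
def grab(n,save=None):
    f=bot.grab_frame(n)
    if save: cv2.imwrite('pics/'+save,cv2.cvtColor(f['img'],cv2.COLOR_RGB2BGR))
    return f
def foc(f): return 200/np.tan(np.radians(f['vfov'])/2)
def proj(f,p):
    c=f['view']@np.append(p,1.0); k=foc(f)
    return np.array([f['cx']+k*c[0]/-c[2], f['cy']-k*c[1]/-c[2]])
def ray(f,u,v,z):
    k=foc(f); d=np.array([(u-f['cx'])/k,-(v-f['cy'])/k,-1]); V=f['view']; R=V[:3,:3]
    o=-R.T@V[:3,3]; w=R.T@d; return o+w*(z-o[2])/w[2]
E
python3 - <<'E'
from h import *
np.set_printoptions(precision=4,suppress=True)
s=bot.observe(); print(s['position'],s['tool_rot'],s['force'],s['grip_width'])
for c in('scene','side','wrist'):
    f=grab(c,c+'0.png'); print(c,f['vfov'],f['cx'],f['cy'],(-f['view'][:3,:3].T@f['view'][:3,3]),f['view'][2,:3], [k for k in f])
    for q in('stand','saw_seat','arbor_nominal','plug','drift_grip','shank','rack','rack_hole','mallet','chisel','small_saw'):
        try: r=bot.find_in(c,q)
        except Exception as e: print(q,e); continue
        print(c,q,[(np.round(x['position'],4),round(x['score'],2)) for x in r[:2]])
a=[cv2.imread(f'pics/{c}0.png') for c in('scene','side')]
cv2.imwrite('pics/both.png',np.vstack([cv2.resize(x,(480,300)) for x in a]))
E
```

```text
[0.1423 0.6082 0.2308] [-3.1405  0.0001  2.9118] [-0.754  -0.4502 -0.0905] 0.08574156802566789
scene 45.06578531955229 321.2192664551584 203.13079603572868 [ 0.9009 -0.5804  0.951 ] [ 0.2859 -0.521   0.8042] ['img', 'vfov', 'cx', 'cy', 'view']
scene stand [(array([0.5603, 0.1471, 0.0163]), 0.78)]
scene saw_seat [(array([0.5522, 0.1496, 0.0178]), 0.72), (array([ 0.7   , -0.2957,  0.0205]), 0.53)]
scene arbor_nominal [(array([0.5569, 0.1469, 0.0191]), 0.86), (array([0.773 , 0.1328, 0.0543]), 0.54)]
scene plug [(array([0.7776, 0.1314, 0.0544]), 0.24)]
scene drift_grip [(array([ 0.5697, -0.2315,  0.122 ]), 0.72)]
scene shank []
scene rack [(array([ 0.5831, -0.1755,  0.0442]), 0.95)]
scene rack_hole [(array([ 0.5829, -0.1769,  0.0416]), 0.97), (array([0.5589, 0.1419, 0.0203]), 0.74)]
scene mallet [(array([0.7783, 0.1321, 0.051 ]), 0.6)]
scene chisel [(array([ 0.5828, -0.1778,  0.0444]), 0.21)]
scene small_saw [(array([ 0.4332, -0.0276,  0.0379]), 0.77)]
side 55.08703263663347 320.24565334144813 202.51191302461257 [0.2628 0.4086 0.7482] [-0.3939  0.5204  0.7577] ['img', 'vfov', 'cx', 'cy',
[... 226 characters left out ...]
39)]
side drift_grip [(array([ 0.5577, -0.2167,  0.1145]), 0.66)]
side shank []
side rack [(array([ 0.5634, -0.1481,  0.0482]), 0.59)]
side rack_hole [(array([ 0.5579, -0.1449,  0.042 ]), 0.71)]
side mallet [(array([0.758 , 0.1652, 0.0561]), 0.71)]
side chisel [(array([ 0.6911, -0.2733,  0.018 ]), 0.6)]
side small_saw [(array([ 0.4175, -0.0071,  0.0437]), 0.87)]
wrist 60.58908019746714 319.09566830985034 193.35515035173313 [0.0606 0.6274 0.3732] [-0.3171  0.0734  0.9455] ['img', 'vfov', 'cx', 'cy', 'view']
wrist stand []
wrist saw_seat []
wrist arbor_nominal []
wrist plug []
wrist drift_grip []
wrist shank []
wrist rack []
wrist rack_hole []
wrist mallet []
wrist chisel []
wrist small_saw []
```

View pics/scene0.png

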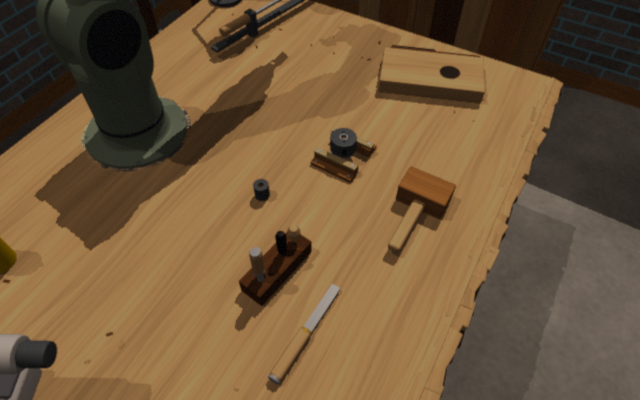

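View pics/side0.png

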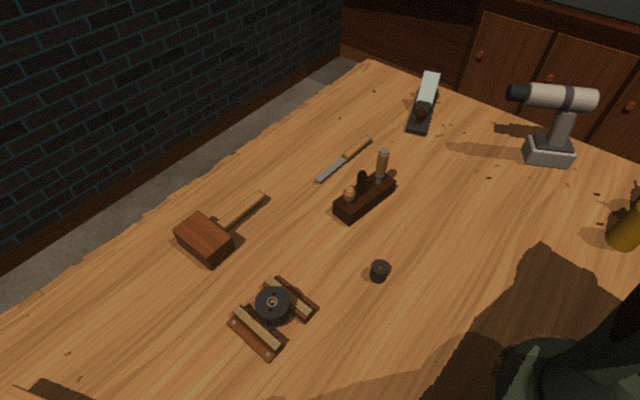

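The scene view shows the saw's arbor hole near (344,137), the drift's pale handle near (257,255) and the block below it. In the side view the arbor hole is near (272,301) and the drift top near (384,151).

```bash
python3 - <<'E'
from h import *
np.set_printoptions(precision=4,suppress=True)
F={c:bot.grab_frame(c) for c in('scene','side')}
for n,z,a,b in(('arbor',.072,(344,137),(272,301)),('drifttop',.149,(256,250),(384,151)),('smallsaw',.042,(261,184),(380,267)),('mallet',.058,(428,188),(203,237))):
    print(n,ray(F['scene'],*a,z),ray(F['side'],*b,z))
for c,(x,y,w,h) in{'scene':(225,110,160,200),'side':(210,130,200,240)}.items():
    im=cv2.cvtColor(F[c]['img'],cv2.COLOR_RGB2BGR)[y:y+h,x:x+w]
    cv2.imwrite(f'pics/c_{c}.png',cv2.resize(im,(400,int(h*400/w)),interpolation=cv2.INTER_CUBIC))
a=[cv2.imread(f'pics/c_{c}.png') for c in F]
cv2.imwrite('pics/c.png',np.hstack([cv2.resize(x,(400,500)) for x in a]))
E
```

```text
arbor [0.5367 0.1985 0.072 ] [0.5325 0.1961 0.072 ]
drifttop [ 0.5616 -0.2209  0.149 ] [ 0.557  -0.2221  0.149 ]
smallsaw [ 0.4234 -0.0133  0.042 ] [ 0.4189 -0.0144  0.042 ]
mallet [0.7809 0.1618 0.058 ] [0.7592 0.1749 0.058 ]
```

View pics/c.png

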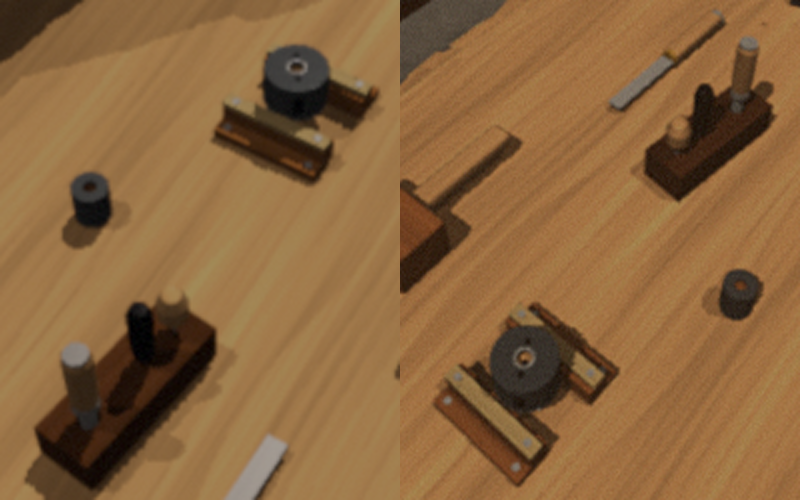

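>>> apply_moves:
  claw: [0.085,0.085,0.085,0.085,0.085,0.085,0.085,0.085,0.085,0.085,0.085,0.085,0.085,0.085,0.085,0.085,0.085]
  xyz:
    - [-0.0318,-0.0207,0]
    - [-0.0318,-0.0207,0]
    - [-0.0318,-0.0207,0]
    - [-0.0318,-0.0207,0]
    - [-0.0318,-0.0207,0]
    - [-0.0318,-0.0207,0]
    - [-0.0318,-0.0207,0]
    - [-0.0318,-0.0207,0]
    - [-0.0318,-0.0207,0]
    - [-0.0318,-0.0207,0]
    - [-0.0318,-0.0207,0]
    - [-0.0318,-0.0207,0]
    - [-0.0318,-0.0207,0]
    - [-0.0318,-0.0207,0]
    - [-0.0318,-0.0207,0]
    - [0,0,0]
    - [0,0,0]
  twist:
    - [0,0,0]
    - [0,0,0]
    - [0,0,0]
    - [0,0,0]
    - [0,0,0]
    - [0,0,0]
    - [0,0,0]
    - [0,0,0]
    - [0,0,0]
    - [0,0,0]
    - [0,0,0]
    - [0,0,0]
    - [0,0,0]
    - [0,0,0]
    - [0,0,0]
    - [0,0,0]
    - [0,0,0]

```text
clock: 3.6
position: [0.5364, 0.1969, 0.2311]
tool_rot: [-3.141, -0.0, 2.91]
force: [-1.2, -0.1, -0.1]
grip_width: 0.0848
finger_force: 0.0
```

```bash
python3 - <<'E'
from h import *
np.set_printoptions(precision=4,suppress=True)
s=bot.observe(); print(s['clock'],s['position'],s['tool_rot'],s['force'],s['qpos'])
f=grab('wrist','w1.png'); print((-f['view'][:3,:3].T@f['view'][:3,3]),f['view'][:3,:3]); print(proj(f,[.5345,.197,.072]))
F=bot.grab_frame('scene'); a=ray(F,260.2,276,.045);b=ray(F,293.8,237.2,.045);print(a,b,b-a)
E
```

```text
3.6 [0.5364 0.1969 0.2311] [-3.1415 -0.0002  2.9101] [-1.177  -0.0927 -0.1103] [-0.5276  0.4382  0.0992  1.7496 -0.0515  0.9566  0.9312]
[0.4547 0.2159 0.373 ] [[ 0.2284  0.9736  0.0003]
 [-0.9206  0.2161 -0.3253]
 [-0.3168  0.074   0.9456]]
[318.817  170.9665]
[ 0.5607 -0.2227  0.045 ] [ 0.572  -0.1055  0.045 ] [0.0113 0.1172 0.    ]
```

View pics/w1.png

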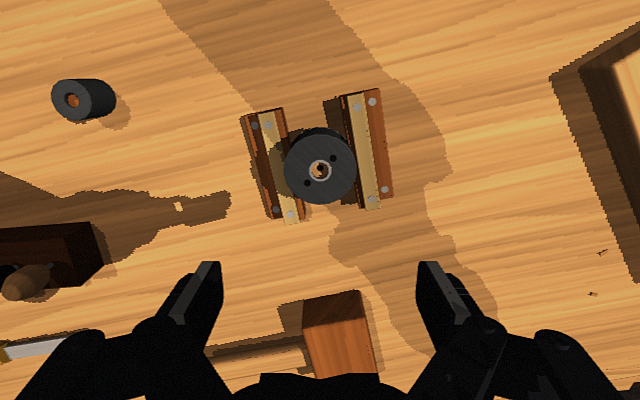

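The wrist view shows the arbor hole's bright ring near (320,169), within about 2 px of the prediction (319,171); the awl and block are at left (30,270). Next I turn and go over the drift.

>>> apply_moves:
  claw: [0.085,0.085,0.085,0.085,0.085,0.085,0.085,0.085,0.085,0.085,0.085]
  xyz:
    - [0,0,0]
    - [0,0,0]
    - [0,0,0]
    - [0,0,0]
    - [0,0,0]
    - [0,0,0]
    - [0,0,0]
    - [0,0,0]
    - [0,0,0]
    - [0,0,0]
    - [0,0,0]
  twist:
    - [0,0,0.1435]
    - [0,0,0.1435]
    - [0,0,0.1435]
    - [0,0,0.1435]
    - [0,0,0.1435]
    - [0,0,0.1435]
    - [0,0,0.1435]
    - [0,0,0.1435]
    - [0,0,0.1435]
    - [0,0,0.1435]
    - [0,0,0]

```text
clock: 4.8
position: [0.5354, 0.1988, 0.2313]
tool_rot: [-3.141, -0.0, 1.476]
force: [0.7, -0.0, -0.0]
grip_width: 0.0848
finger_force: 0.0
```

>>> apply_moves:
  claw: [0.085,0.085,0.085,0.085,0.085,0.085,0.085,0.085,0.085,0.085,0.085,0.085,0.085,0.085]
  xyz:
    - [-0.0345,0.0052,0]
    - [-0.0345,0.0052,0]
    - [-0.0345,0.0052,0]
    - [-0.0345,0.0052,0]
    - [-0.0345,0.0052,0]
    - [-0.0345,0.0052,0]
    - [-0.0345,0.0052,0]
    - [-0.0345,0.0052,0]
    - [-0.0345,0.0052,0]
    - [-0.0345,0.0052,0]
    - [-0.0345,0.0052,0]
    - [-0.0345,0.0052,0]
    - [0,0,0]
    - [0,0,0]
  twist:
    - [0,0,0]
    - [0,0,0]
    - [0,0,0]
    - [0,0,0]
    - [0,0,0]
    - [0,0,0]
    - [0,0,0]
    - [0,0,0]
    - [0,0,0]
    - [0,0,0]
    - [0,0,0]
    - [0,0,0]
    - [0,0,0]
    - [0,0,0]

```text
clock: 6.2
position: [0.5593, -0.2204, 0.2311]
tool_rot: [-3.141, -0.0, 1.48]
force: [-1.0, 0.1, 0.4]
grip_width: 0.0852
finger_force: 0.0
```

```bash
python3 - <<'E'
from h import *
np.set_printoptions(precision=4,suppress=True)
s=bot.observe(); print(s['clock'],s['position'],s['tool_rot'],s['force'],s['qpos'])
f=grab('wrist','w2.png'); 
for z in(.149,.045): print(proj(f,[.559,-.2215,z]))
for q in ('drift_grip','rack'):print([(np.round(x['position'],4),round(x['score'],2)) for x in bot.find_in('wrist',q)[:2]])
E
```

```text
6.2 [ 0.5593 -0.2204  0.2311] [-3.1414 -0.0003  1.4799] [-0.9657  0.0799  0.3889] [-0.0548  0.5288  0.4885  1.6848 -0.2856  0.9997  0.4419]
[318.7578 203.8976]
[318.8987 166.585 ]
[]
[(array([ 0.5706, -0.1528,  0.0442]), 0.72)]
```

View pics/w2.png

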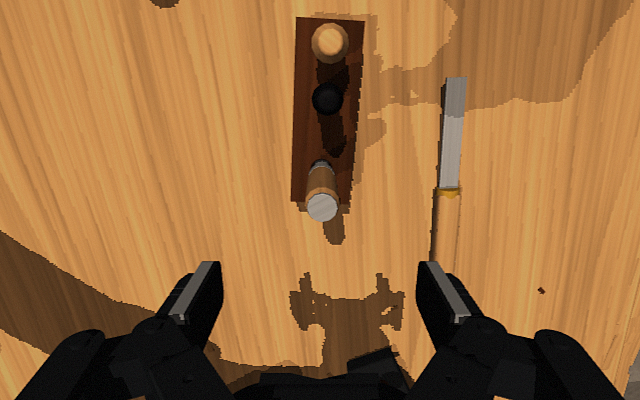

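The drift's top is centred at (322,207), about 2 mm to the right and 2 mm below the prediction, so the axis is near (0.561,-0.2233). Descend and grip.

>>> apply_moves:
  claw: [0.085,0.085,0.085,0.085,0.085,0.085,0.085,0.085,0.085,0.085,0.085,0.01,0.01,0.01,0.01,0.01,0.01,0.01,0.01,0.01]
  xyz:
    - [-0.0027,0.002,0.013]
    - [0,0,0.015]
    - [0,0,0.02]
    - [0,0,0.02]
    - [0,0,0.02]
    - [0,0,0.02]
    - [0,0,0.02]
    - [0,0,0.01]
    - [0,0,0]
    - [0,0,0]
    - [0,0,0]
    - [0,0,0]
    - [0,0,0]
    - [0,0,0]
    - [0,0,0]
    - [0,0,0]
    - [0,0,0]
    - [0,0,0]
    - [0,0,0]
    - [0,0,0]
  twist:
    - [0,0,0]
    - [0,0,0]
    - [0,0,0]
    - [0,0,0]
    - [0,0,0]
    - [0,0,0]
    - [0,0,0]
    - [0,0,0]
    - [0,0,0]
    - [0,0,0]
    - [0,0,0]
    - [0,0,0]
    - [0,0,0]
    - [0,0,0]
    - [0,0,0]
    - [0,0,0]
    - [0,0,0]
    - [0,0,0]
    - [0,0,0]
    - [0,0,0]
  force: 70

```text
clock: 8.35
position: [0.5612, -0.2235, 0.0936]
tool_rot: [3.141, 0.0, 1.477]
force: [-0.2, 1.2, 5.7]
grip_width: 0.0244
finger_force: 68.2
```

```bash
python3 - <<'E'
from h import *
np.set_printoptions(precision=4,suppress=True)
s=bot.observe(); print(s['clock'],s['position'],s['tool_rot'],s['force'],s['moment'],s['grip_width'],s['finger_force'])
f=cv2.imread('pics/w1.png'); c=f[150:192,298:342]; g=cv2.cvtColor(c,cv2.COLOR_BGR2GRAY)
m=(g>110)&(c.max(2).astype(int)-c.min(2)<40)
y,x=np.nonzero(m); print(len(x),x.min()+298,x.max()+298,y.min()+150,y.max()+150); e=cv2.fitEllipse(cv2.convexHull(np.c_[x,y].astype(np.int32))); print(e[0][0]+298,e[0][1]+150,e)
E
```

```text
8.35 [ 0.5612 -0.2235  0.0936] [3.1412 0.     1.4766] [-0.1717  1.1972  5.7419] [ 0.1289  0.3374 -0.0031] 0.024411935669473105 68.24315428733826
122 309 331 160 180
319.98096084594727 170.1101360321045 ((21.980960845947266, 20.110136032104492), (20.968151092529297, 22.218706130981445), 85.2697982788086)
```

>>> apply_moves:
  claw: [0.01,0.01,0.01,0.01,0.01,0.01,0.01,0.01,0.01,0.01]
  xyz:
    - [0,0,-0.01]
    - [0,0,-0.015]
    - [0,0,-0.015]
    - [0,0,-0.02]
    - [0,0,-0.02]
    - [0,0,-0.02]
    - [0,0,-0.02]
    - [0,0,-0.02]
    - [0,0,-0.01]
    - [0,0,0]
  twist:
    - [0,0,0]
    - [0,0,0]
    - [0,0,0]
    - [0,0,0]
    - [0,0,0]
    - [0,0,0]
    - [0,0,0]
    - [0,0,0]
    - [0,0,0]
    - [0,0,0]

```text
clock: 9.35
position: [0.5616, -0.2236, 0.2451]
tool_rot: [3.139, 0.0, 1.477]
force: [0.1, 0.0, -2.1]
grip_width: 0.0243
finger_force: 68.8
```

>>> apply_moves:
  claw: [0.01,0.01,0.01,0.01,0.01,0.01,0.01,0.01,0.01,0.01,0.01,0.01,0.01,0.01,0.01,0.01,0.01,0.01,0.01]
  xyz:
    - [0.0298,-0.00476,0]
    - [0.0298,-0.00476,0]
    - [0.0298,-0.00476,0]
    - [0.0298,-0.00476,0]
    - [0.0298,-0.00476,0]
    - [0.0298,-0.00476,0]
    - [0.0298,-0.00476,0]
    - [0.0298,-0.00476,0]
    - [0.0298,-0.00476,0]
    - [0.0298,-0.00476,0]
    - [0.0298,-0.00476,0]
    - [0.0298,-0.00476,0]
    - [0.0298,-0.00476,0]
    - [0.0298,-0.00476,0]
    - [0,0,0.02]
    - [0,0,0.02]
    - [0,0,0.02]
    - [0,0,0.01]
    - [0,0,0]
  twist:
    - [0,0,0]
    - [0,0,0]
    - [0,0,0]
    - [0,0,0]
    - [0,0,0]
    - [0,0,0]
    - [0,0,0]
    - [0,0,0]
    - [0,0,0]
    - [0,0,0]
    - [0,0,0]
    - [0,0,0]
    - [0,0,0]
    - [0,0,0]
    - [0,0,0]
    - [0,0,0]
    - [0,0,0]
    - [0,0,0]
    - [0,0,0]

```text
clock: 11.25
position: [0.5332, 0.1979, 0.1719]
tool_rot: [-3.139, 0.002, 1.477]
force: [-1.0, -0.2, -0.4]
grip_width: 0.0244
finger_force: 69.0
```

```bash
python3 - <<'E'
from h import *
np.set_printoptions(precision=4,suppress=True)
s=bot.observe(); print(s['clock'],s['position'],s['tool_rot'],s['force'],s['moment'],s['grip_width'])
f=grab('wrist','w3.png'); g=grab('side','s3.png')
p=s['position']; 
print('tip',proj(f,[p[0],p[1],p[2]-.0886]),proj(g,[p[0],p[1],p[2]-.0886]),'hole',proj(f,[.534,.198,.072]),proj(g,[.534,.198,.072]))
a=cv2.resize(cv2.imread('pics/w3.png')[80:280,220:420],(400,400),interpolation=cv2.INTER_CUBIC)
b=cv2.resize(cv2.imread('pics/s3.png')[220:340,210:330],(400,400),interpolation=cv2.INTER_CUBIC)
cv2.imwrite('pics/m3.png',np.hstack([a,b]))
E
```

```text
11.25 [0.5332 0.1979 0.1719] [-3.1394  0.0016  1.4766] [-0.9943 -0.1958 -0.3621] [-0.0115  0.0386 -0.0006] 0.024401158319869807
tip [319.2147 199.0507] [270.623  298.7319] hole [320.3525 193.6226] [270.7379 301.2724]
```

View pics/m3.png

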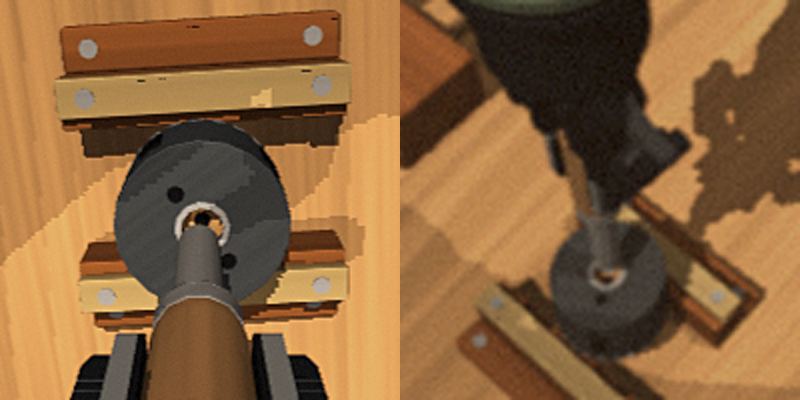

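The pair shows the tip hanging just above the saw: in the wrist crop the ring centre is about (202,226), with the tip in line laterally and slightly short of it. The side crop shows the tip at about the ring, (605,275). I go lower and look closer.

>>> apply_moves:
  claw: [0.01,0.01,0.01]
  xyz:
    - [0,0,0.005]
    - [0,0,0.002]
    - [0,0,0]
  twist:
    - [0,0,0]
    - [0,0,0]
    - [0,0,0]

```text
clock: 11.65
position: [0.5339, 0.1983, 0.1663]
tool_rot: [3.142, -0.0, 1.477]
force: [-0.1, 0.3, -2.2]
grip_width: 0.0247
finger_force: 69.0
```

```bash
python3 - <<'E'
from h import *
np.set_printoptions(precision=4,suppress=True)
s=bot.observe(); print(s['clock'],s['position'],s['tool_rot'],s['force'],s['moment'],s['grip_width'])
f=grab('wrist','w4.png'); g=grab('side','s4.png')
p=s['position']; 
T=np.linspace(0,2*np.pi,60)
def circ(fr,img,c,r,x0,y0,k,col):
    for t in T:
        u=(proj(fr,[c[0]+r*np.cos(t),c[1]+r*np.sin(t),c[2]])-[x0,y0]+.5)*k
        cv2.circle(img,tuple(int(v) for v in u),0,col,-1)
a=cv2.resize(cv2.imread('pics/w4.png')[160:240,281:361],(480,480),interpolation=cv2.INTER_NEAREST)
b=cv2.resize(cv2.imread('pics/s4.png')[278:318,251:291],(320,320),interpolation=cv2.INTER_CUBIC)
tip=[p[0],p[1],p[2]-.0886]
for (fr,im,x0,y0,k) in((f,a,281,160,6),(g,b,251,278,8)):
    circ(fr,im,tip,.0075,x0,y0,k,(0,255,0)); circ(fr,im,[.534,.198,.072],.008,x0,y0,k,(0,0,255))
b=cv2.copyMakeBorder(b,0,160,0,0,cv2.BORDER_CONSTANT)
cv2.imwrite('pics/m4.png',np.hstack([a,b]))
E
```

```text
11.65 [0.5339 0.1983 0.1663] [ 3.1415 -0.0001  1.4767] [-0.1336  0.2822 -2.1945] [ 0.0332 -0.0051 -0.0468] 0.02467050030985818
```

View pics/m4.png

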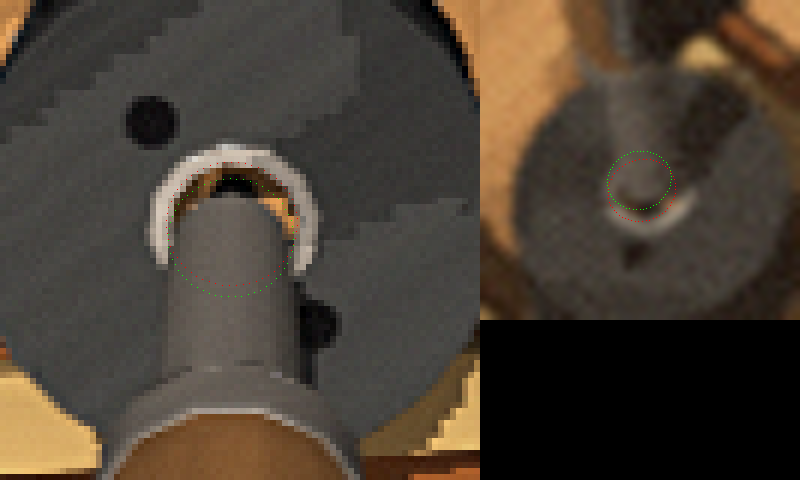

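The close crop shows the ring centred near (234,224). The tip, allowing for 5.7 mm of height, would land near (231,230), so I shift about +0.6 mm in tool x and +0.4 mm in tool y, then feel down.

>>> apply_moves:
  claw: [0.01,0.01,0.01,0.01]
  xyz:
    - [0.0006,0.0004,0.001]
    - [0,0,0.001]
    - [0,0,0]
    - [0,0,0]
  twist:
    - [0,0,0]
    - [0,0,0]
    - [0,0,0]
    - [0,0,0]

```text
clock: 12.15
position: [0.5344, 0.1988, 0.1643]
tool_rot: [-3.142, 0.0, 1.477]
force: [0.3, 0.6, -1.6]
grip_width: 0.0243
finger_force: 69.0
```

>>> apply_moves:
  claw: [0.01,0.01,0.01,0.01]
  xyz:
    - [0,0,0.001]
    - [0,0,0.001]
    - [0,0,0]
    - [0,0,0]
  twist:
    - [0,0,0]
    - [0,0,0]
    - [0,0,0]
    - [0,0,0]

```text
clock: 12.55
position: [0.5344, 0.1988, 0.1623]
tool_rot: [-3.142, 0.0, 1.477]
force: [0.1, -0.3, -1.3]
grip_width: 0.0245
finger_force: 69.0
```

>>> apply_moves:
  claw: [0.01,0.01,0.01,0.01]
  xyz:
    - [0,0,0.0005]
    - [0,0,0.0005]
    - [0,0,0]
    - [0,0,0]
  twist:
    - [0,0,0]
    - [0,0,0]
    - [0,0,0]
    - [0,0,0]

```text
clock: 12.95
position: [0.5344, 0.1988, 0.1613]
tool_rot: [-3.142, 0.0, 1.477]
force: [0.3, -0.8, -1.9]
grip_width: 0.0248
finger_force: 69.0
```

>>> apply_moves:
  claw: [0.01,0.01,0.01]
  xyz:
    - [0,0,0.0005]
    - [0,0,0]
    - [0,0,0]
  twist:
    - [0,0,0]
    - [0,0,0]
    - [0,0,0]

```text
clock: 13.25
position: [0.5344, 0.1988, 0.1608]
tool_rot: [3.142, 0.0, 1.477]
force: [-0.5, -0.7, -2.3]
grip_width: 0.0241
finger_force: 69.0
```

>>> apply_moves:
  claw: [0.01,0.01,0.01]
  xyz:
    - [0,0,0.0005]
    - [0,0,0]
    - [0,0,0]
  twist:
    - [0,0,0]
    - [0,0,0]
    - [0,0,0]

```text
clock: 13.55
position: [0.5344, 0.1988, 0.1603]
tool_rot: [-3.142, 0.0, 1.477]
force: [0.2, -0.1, -1.6]
grip_width: 0.0242
finger_force: 69.0
```

>>> apply_moves:
  claw: [0.01,0.01,0.01]
  xyz:
    - [0,0,0.0005]
    - [0,0,0]
    - [0,0,0]
  twist:
    - [0,0,0]
    - [0,0,0]
    - [0,0,0]

```text
clock: 13.85
position: [0.5344, 0.1988, 0.1598]
tool_rot: [3.142, 0.0, 1.477]
force: [-0.2, -0.2, -0.9]
grip_width: 0.0247
finger_force: 69.0
```

>>> apply_moves:
  claw: [0.01,0.01,0.01]
  xyz:
    - [0,0,0.0005]
    - [0,0,0]
    - [0,0,0]
  twist:
    - [0,0,0]
    - [0,0,0]
    - [0,0,0]

```text
clock: 14.15
position: [0.5344, 0.1988, 0.1593]
tool_rot: [3.142, 0.0, 1.477]
force: [0.5, -0.4, -1.1]
grip_width: 0.0249
finger_force: 69.0
```

>>> apply_moves:
  claw: [0.01,0.01,0.01]
  xyz:
    - [0,0,0.0005]
    - [0,0,0]
    - [0,0,0]
  twist:
    - [0,0,0]
    - [0,0,0]
    - [0,0,0]

```text
clock: 14.45
position: [0.5344, 0.1988, 0.1588]
tool_rot: [-3.142, 0.0, 1.477]
force: [-0.3, 0.4, -1.7]
grip_width: 0.0245
finger_force: 69.0
```

>>> apply_moves:
  claw: [0.01,0.01,0.01]
  xyz:
    - [0,0,0.0005]
    - [0,0,0.0005]
    - [0,0,0]
  twist:
    - [0,0,0]
    - [0,0,0]
    - [0,0,0]

```text
clock: 14.75
position: [0.5344, 0.1988, 0.1577]
tool_rot: [-3.142, 0.0, 1.477]
force: [-0.3, 0.2, -1.4]
grip_width: 0.0245
finger_force: 69.0
```

>>> apply_moves:
  claw: [0.01,0.01,0.01]
  xyz:
    - [0,0,0.0005]
    - [0,0,0.0005]
    - [0,0,0]
  twist:
    - [0,0,0]
    - [0,0,0]
    - [0,0,0]

```text
clock: 15.05
position: [0.5344, 0.1988, 0.1567]
tool_rot: [-3.142, 0.0, 1.477]
force: [0.8, -0.0, -2.0]
grip_width: 0.0245
finger_force: 69.0
```

>>> apply_moves:
  claw: [0.01,0.01,0.01]
  xyz:
    - [0,0,0.0005]
    - [0,0,0.0005]
    - [0,0,0]
  twist:
    - [0,0,0]
    - [0,0,0]
    - [0,0,0]

```text
clock: 15.35
position: [0.5343, 0.1988, 0.1557]
tool_rot: [-3.141, 0.0, 1.477]
force: [0.4, 0.2, -1.1]
grip_width: 0.0246
finger_force: 69.0
```

```bash
python3 - <<'E'
from h import *
f=grab('wrist','w5.png')
cv2.imwrite('pics/m5.png',cv2.resize(cv2.imread('pics/w5.png')[150:250,271:371],(500,500),interpolation=cv2.INTER_NEAREST))
E
```

```text
(no output)
```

View pics/m5.png

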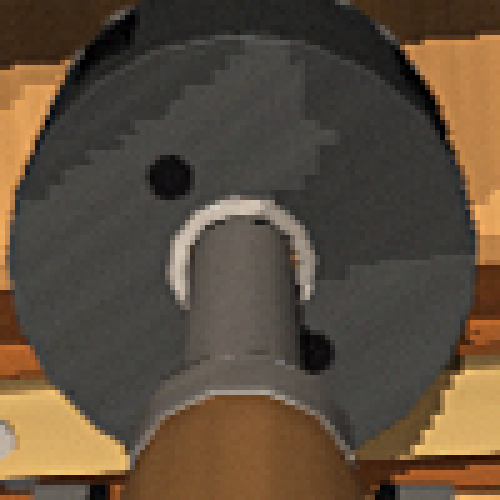

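The crop shows the shank inside the ring at (243,225), about 5 mm in with no force. Continue down.

>>> apply_moves:
  claw: [0.01,0.01,0.01,0.01,0.01,0.01,0.01]
  xyz:
    - [0,0,0.001]
    - [0,0,0.001]
    - [0,0,0.001]
    - [0,0,0.001]
    - [0,0,0.001]
    - [0,0,0]
    - [0,0,0]
  twist:
    - [0,0,0]
    - [0,0,0]
    - [0,0,0]
    - [0,0,0]
    - [0,0,0]
    - [0,0,0]
    - [0,0,0]

```text
clock: 16.1
position: [0.5344, 0.1988, 0.1508]
tool_rot: [-3.142, 0.0, 1.477]
force: [-0.2, 0.5, -2.1]
grip_width: 0.0247
finger_force: 69.3
```

>>> apply_moves:
  claw: [0.01,0.01,0.01,0.01,0.01]
  xyz:
    - [0,0,0.001]
    - [0,0,0.001]
    - [0,0,0.001]
    - [0,0,0]
    - [0,0,0]
  twist:
    - [0,0,0]
    - [0,0,0]
    - [0,0,0]
    - [0,0,0]
    - [0,0,0]

```text
clock: 16.6
position: [0.5344, 0.1988, 0.1479]
tool_rot: [3.141, -0.0, 1.477]
force: [-1.8, -0.4, 2.8]
grip_width: 0.0246
finger_force: 69.6
```

>>> apply_moves:
  claw: [0.01,0.01,0.01,0.01]
  xyz:
    - [0,0,0.001]
    - [0,0,0.001]
    - [0,0,0.001]
    - [0,0,0]
  twist:
    - [0,0,0]
    - [0,0,0]
    - [0,0,0]
    - [0,0,0]

```text
clock: 17.0
position: [0.5344, 0.1988, 0.1448]
tool_rot: [3.142, 0.0, 1.477]
force: [0.4, -0.9, 1.8]
grip_width: 0.0247
finger_force: 69.6
```

>>> apply_moves:
  claw: [0.01,0.01,0.01,0.01,0.01]
  xyz:
    - [0,0,0.001]
    - [0,0,0.001]
    - [0,0,0.001]
    - [0,0,0.001]
    - [0,0,0.001]
  twist:
    - [0,0,0]
    - [0,0,0]
    - [0,0,0]
    - [0,0,0]
    - [0,0,0]

```text
clock: 17.5
position: [0.5344, 0.1988, 0.1399]
tool_rot: [3.141, -0.0, 1.477]
force: [-1.8, -0.6, 5.8]
grip_width: 0.0244
finger_force: 69.6
```

>>> apply_moves:
  claw: [0.01,0.01,0.01,0.01,0.01,0.01,0.01,0.01,0.01,0.01]
  xyz:
    - [0,0,0.001]
    - [0,0,0.001]
    - [0,0,0.001]
    - [0,0,0.001]
    - [0,0,0.001]
    - [0,0,0.001]
    - [0,0,0.001]
    - [0,0,0.001]
    - [0,0,0.001]
    - [0,0,0.001]
  twist:
    - [0,0,0]
    - [0,0,0]
    - [0,0,0]
    - [0,0,0]
    - [0,0,0]
    - [0,0,0]
    - [0,0,0]
    - [0,0,0]
    - [0,0,0]
    - [0,0,0]

```text
clock: 18.5
position: [0.5344, 0.1989, 0.1299]
tool_rot: [3.141, -0.0, 1.477]
force: [-1.7, 0.1, 4.6]
grip_width: 0.0245
finger_force: 69.6
```

>>> apply_moves:
  claw: [0.01,0.01,0.01,0.01,0.01,0.01,0.01,0.01]
  xyz:
    - [0,0,0.001]
    - [0,0,0.001]
    - [0,0,0.001]
    - [0,0,0.001]
    - [0,0,0.001]
    - [0,0,0.001]
    - [0,0,0.001]
    - [0,0,0.001]
  twist:
    - [0,0,0]
    - [0,0,0]
    - [0,0,0]
    - [0,0,0]
    - [0,0,0]
    - [0,0,0]
    - [0,0,0]
    - [0,0,0]

```text
clock: 19.3
position: [0.5344, 0.1989, 0.1219]
tool_rot: [3.141, -0.0, 1.477]
force: [-0.6, -0.1, 6.0]
grip_width: 0.0247
finger_force: 69.6
```

>>> apply_moves:
  claw: [0.01,0.01,0.01,0.01]
  xyz:
    - [0,0,0.001]
    - [0,0,0.001]
    - [0,0,0.001]
    - [0,0,0.001]
  twist:
    - [0,0,0]
    - [0,0,0]
    - [0,0,0]
    - [0,0,0]

```text
clock: 19.7
position: [0.5344, 0.1988, 0.1178]
tool_rot: [3.141, -0.0, 1.477]
force: [-1.3, 0.2, 5.8]
grip_width: 0.0245
finger_force: 69.6
```

>>> apply_moves:
  claw: [0.01,0.01,0.01]
  xyz:
    - [0,0,0.0005]
    - [0,0,0.0005]
    - [0,0,0]
  twist:
    - [0,0,0]
    - [0,0,0]
    - [0,0,0]

```text
clock: 20.0
position: [0.5344, 0.1989, 0.1168]
tool_rot: [3.141, -0.0, 1.477]
force: [-1.3, -0.5, 2.8]
grip_width: 0.0244
finger_force: 69.6
```

>>> apply_moves:
  claw: [0.01,0.01,0.01]
  xyz:
    - [0,0,0.0005]
    - [0,0,0.0005]
    - [0,0,0]
  twist:
    - [0,0,0]
    - [0,0,0]
    - [0,0,0]

```text
clock: 20.3
position: [0.5344, 0.1988, 0.1158]
tool_rot: [3.141, 0.0, 1.477]
force: [0.5, 0.7, 3.9]
grip_width: 0.0248
finger_force: 69.6
```

>>> apply_moves:
  claw: [0.01,0.01]
  xyz:
    - [0,0,0.0005]
    - [0,0,0]
  twist:
    - [0,0,0]
    - [0,0,0]

```text
clock: 20.5
position: [0.5344, 0.1988, 0.1153]
tool_rot: [3.141, -0.0, 1.477]
force: [-1.5, -0.6, 2.9]
grip_width: 0.0245
finger_force: 69.6
```

>>> apply_moves:
  claw: [0.01,0.01]
  xyz:
    - [0,0,0.0003]
    - [0,0,0]
  twist:
    - [0,0,0]
    - [0,0,0]

```text
clock: 20.7
position: [0.5344, 0.1988, 0.115]
tool_rot: [3.142, 0.0, 1.477]
force: [0.1, -0.2, 3.2]
grip_width: 0.0246
finger_force: 69.6
```

>>> apply_moves:
  claw: [0.01,0.01]
  xyz:
    - [0,0,0.0003]
    - [0,0,0]
  twist:
    - [0,0,0]
    - [0,0,0]

```text
clock: 20.9
position: [0.5344, 0.1988, 0.1147]
tool_rot: [3.142, 0.0, 1.477]
force: [0.3, -0.1, 3.8]
grip_width: 0.0244
finger_force: 69.6
```

>>> apply_moves:
  claw: [0.01,0.01]
  xyz:
    - [0,0,0.0002]
    - [0,0,0]
  twist:
    - [0,0,0]
    - [0,0,0]

```text
clock: 21.1
position: [0.5344, 0.1989, 0.1146]
tool_rot: [3.142, -0.0, 1.477]
force: [-1.2, 0.1, 6.0]
grip_width: 0.0246
finger_force: 69.6
```

>>> apply_moves:
  claw: [0.01,0.01]
  xyz:
    - [0,0,0.0002]
    - [0,0,0]
  twist:
    - [0,0,0]
    - [0,0,0]

```text
clock: 21.3
position: [0.5345, 0.1989, 0.1146]
tool_rot: [3.141, -0.0, 1.477]
force: [-1.4, 0.3, 9.6]
grip_width: 0.0247
finger_force: 70.2
```

>>> apply_moves:
  claw: [0.01,0.01]
  xyz:
    - [0,0,0.0002]
    - [0,0,0]
  twist:
    - [0,0,0]
    - [0,0,0]

```text
clock: 21.5
position: [0.5345, 0.1989, 0.1145]
tool_rot: [3.141, -0.0, 1.477]
force: [-2.4, -1.0, 13.3]
grip_width: 0.0246
finger_force: 70.5
```

The position has stopped and the force is rising: the plug stands on the bench. Draw out and return.

>>> apply_moves:
  claw: [0.01,0.01,0.01,0.01,0.01,0.01,0.01,0.01,0.01,0.01,0.01,0.01]
  xyz:
    - [0,0,-0.001]
    - [0,0,-0.005]
    - [0,0,-0.008]
    - [0,0,-0.01]
    - [0,0,-0.01]
    - [0,0,-0.01]
    - [0,0,-0.01]
    - [0,0,-0.016]
    - [0,0,-0.02]
    - [0,0,-0.02]
    - [0,0,-0.02]
    - [0,0,0]
  twist:
    - [0,0,0]
    - [0,0,0]
    - [0,0,0]
    - [0,0,0]
    - [0,0,0]
    - [0,0,0]
    - [0,0,0]
    - [0,0,0]
    - [0,0,0]
    - [0,0,0]
    - [0,0,0]
    - [0,0,0]

```text
clock: 22.7
position: [0.5354, 0.199, 0.2469]
tool_rot: [3.138, -0.002, 1.477]
force: [-0.2, 0.7, -1.4]
grip_width: 0.0247
finger_force: 69.0
```

>>> apply_moves:
  claw: [0.01,0.01,0.01,0.01,0.01,0.01,0.01,0.01,0.01,0.01,0.01,0.01,0.01,0.01,0.01,0.01,0.01]
  xyz:
    - [-0.02986,0.00473,0]
    - [-0.02986,0.00473,0]
    - [-0.02986,0.00473,0]
    - [-0.02986,0.00473,0]
    - [-0.02986,0.00473,0]
    - [-0.02986,0.00473,0]
    - [-0.02986,0.00473,0]
    - [-0.02986,0.00473,0]
    - [-0.02986,0.00473,0]
    - [-0.02986,0.00473,0]
    - [-0.02986,0.00473,0]
    - [-0.02986,0.00473,0]
    - [-0.02986,0.00473,0]
    - [-0.02986,0.00473,0]
    - [0,0,0]
    - [0,0,0]
    - [0,0,0]
  twist:
    - [0,0,0]
    - [0,0,0]
    - [0,0,0]
    - [0,0,0]
    - [0,0,0]
    - [0,0,0]
    - [0,0,0]
    - [0,0,0]
    - [0,0,0]
    - [0,0,0]
    - [0,0,0]
    - [0,0,0]
    - [0,0,0]
    - [0,0,0]
    - [0,0,0]
    - [0,0,0]
    - [0,0,0]

```text
clock: 24.4
position: [0.561, -0.2226, 0.2437]
tool_rot: [-3.141, -0.001, 1.478]
force: [-0.1, 0.5, -1.5]
grip_width: 0.0246
finger_force: 69.1
```

```bash
python3 - <<'E'
from h import *
f=grab('wrist','w6.png'); s=bot.observe(); print(s['clock'],s['position'],s['tool_rot'],s['force'])
p=s['position']; print(proj(f,[.5612,-.2235,.045]),proj(f,[p[0],p[1],p[2]-.0886]))
for q in ('plug',):print([(c,[(np.round(x['position'],4),round(x['score'],2)) for x in bot.find_in(c,q)[:2]]) for c in('side','scene')])
g=grab('side','s6.png')
a=cv2.resize(cv2.imread('pics/w6.png')[:300,200:440],(400,500)); b=cv2.resize(cv2.imread('pics/s6.png')[240:370,215:330],(400,500),interpolation=cv2.INTER_CUBIC)
cv2.imwrite('pics/m6.png',np.hstack([a,b]))
E
```

```text
24.45 [ 0.56109495 -0.22253503  0.24386264] [-3.14116645e+00 -4.89727516e-04  1.47797213e+00] [-1.04354605  1.05856176 -2.18399259]
[319.38555273 163.27139084] [319.11961877 199.19345868]
[('side', []), ('scene', [])]
```

View pics/m6.png

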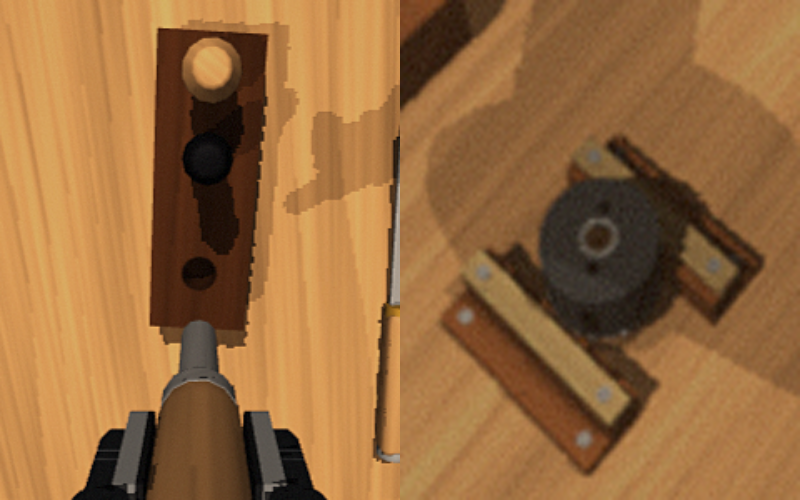

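The wrist crop shows the block's empty hole at (199,273), i.e. (319.4,163.8) in the full picture, which matches where the drift came from; the side crop shows the saw still seated. Lower it in.

>>> apply_moves:
  claw: [0.01,0.01,0.01,0.01,0.01,0.01,0.01,0.01]
  xyz:
    - [-0.001,0.0001,0.019]
    - [0,0,0.02]
    - [0,0,0.02]
    - [0,0,0.02]
    - [0,0,0.01]
    - [0,0,0.01]
    - [0,0,0]
    - [0,0,0]
  twist:
    - [0,0,0]
    - [0,0,0]
    - [0,0,0]
    - [0,0,0]
    - [0,0,0]
    - [0,0,0]
    - [0,0,0]
    - [0,0,0]

```text
clock: 25.4
position: [0.5613, -0.2247, 0.1456]
tool_rot: [3.141, 0.0, 1.477]
force: [-0.6, 0.1, -1.3]
grip_width: 0.0245
finger_force: 69.1
```

>>> apply_moves:
  claw: [0.01,0.01,0.01,0.01,0.01,0.01]
  xyz:
    - [0,0,0.003]
    - [0,0,0.003]
    - [0,0,0.003]
    - [0,0,0.003]
    - [0,0,0]
    - [0,0,0]
  twist:
    - [0,0,0]
    - [0,0,0]
    - [0,0,0]
    - [0,0,0]
    - [0,0,0]
    - [0,0,0]

```text
clock: 26.0
position: [0.561, -0.2246, 0.1331]
tool_rot: [-3.141, 0.0, 1.477]
force: [-0.7, 0.6, -2.1]
grip_width: 0.0244
finger_force: 69.1
```

>>> apply_moves:
  claw: [0.01,0.01,0.01,0.01,0.01,0.01,0.01,0.01,0.01,0.01,0.01]
  xyz:
    - [0.001,0,0.002]
    - [0,0,0.003]
    - [0,0,0.005]
    - [0,0,0.005]
    - [0,0,0.005]
    - [0,0,0.005]
    - [0,0,0.005]
    - [0,0,0.005]
    - [0,0,0.0025]
    - [0,0,0]
    - [0,0,0]
  twist:
    - [0,0,0]
    - [0,0,0]
    - [0,0,0]
    - [0,0,0]
    - [0,0,0]
    - [0,0,0]
    - [0,0,0]
    - [0,0,0]
    - [0,0,0]
    - [0,0,0]
    - [0,0,0]

```text
clock: 27.1
position: [0.5612, -0.2237, 0.0957]
tool_rot: [3.141, 0.0, 1.477]
force: [0.1, 0.1, -1.0]
grip_width: 0.0242
finger_force: 69.1
```

>>> apply_moves:
  claw: [0.01,0.01,0.01]
  xyz:
    - [0,0,0.0005]
    - [0,0,0.0005]
    - [0,0,0]
  twist:
    - [0,0,0]
    - [0,0,0]
    - [0,0,0]

```text
clock: 27.4
position: [0.5611, -0.2236, 0.0946]
tool_rot: [3.142, 0.0, 1.477]
force: [0.2, -0.3, -1.6]
grip_width: 0.0243
finger_force: 69.1
```

>>> apply_moves:
  claw: [0.01,0.01,0.03,0.04,0.05,0.06,0.085,0.085,0.085,0.085,0.085,0.085]
  xyz:
    - [0,0,0.0007]
    - [0,0,0]
    - [0,0,0]
    - [0,0,0]
    - [0,0,0]
    - [0,0,0]
    - [0,0,0]
    - [0,0,0]
    - [0,0,0]
    - [0,0,0]
    - [0,0,0]
    - [0,0,0]
  twist:
    - [0,0,0]
    - [0,0,0]
    - [0,0,0]
    - [0,0,0]
    - [0,0,0]
    - [0,0,0]
    - [0,0,0]
    - [0,0,0]
    - [0,0,0]
    - [0,0,0]
    - [0,0,0]
    - [0,0,0]

```text
clock: 28.6
position: [0.5611, -0.2236, 0.0939]
tool_rot: [-3.142, 0.0, 1.477]
force: [-0.1, 0.9, 0.3]
grip_width: 0.0848
finger_force: 0.0
```

>>> apply_moves:
  claw: [0.085,0.085,0.085,0.085,0.085,0.085,0.085,0.085,0.085,0.085,0.085,0.085]
  xyz:
    - [0,0,-0.005]
    - [0,0,-0.01]
    - [0,0,-0.015]
    - [0,0,-0.02]
    - [0,0,-0.02]
    - [0,0,-0.02]
    - [0,0,-0.02]
    - [0,0,-0.02]
    - [0,0,-0.01]
    - [0,0,0]
    - [0,0,0]
    - [0,0,0]
  twist:
    - [0,0,0]
    - [0,0,0]
    - [0,0,0]
    - [0,0,0]
    - [0,0,0]
    - [0,0,0]
    - [0,0,0]
    - [0,0,0]
    - [0,0,0]
    - [0,0,0]
    - [0,0,0]
    - [0,0,0]

```text
clock: 29.8
position: [0.5607, -0.2234, 0.2331]
tool_rot: [-3.14, -0.0, 1.477]
force: [0.1, -0.3, -0.1]
grip_width: 0.085
finger_force: 0.0
```

```bash
python3 - <<'E'
from h import *
f=grab('wrist','w7.png'); s=bot.observe(); print(s['clock'],s['position'],s['force'],s['grip_width'])
print(proj(f,[.5612,-.2235,.149]))
a=cv2.imread('pics/w7.png'); b=cv2.imread('pics/w2.png')
cv2.imwrite('pics/m7.png',cv2.resize(np.hstack([a[:300,200:440],b[:300,200:440]]),(800,500)))
E
```

```text
29.85 [ 0.56076629 -0.22347999  0.23306007] [-0.37589465  0.81840987  0.12106687] 0.08538143903752089
[319.71359247 201.53779723]
```

View pics/m7.png

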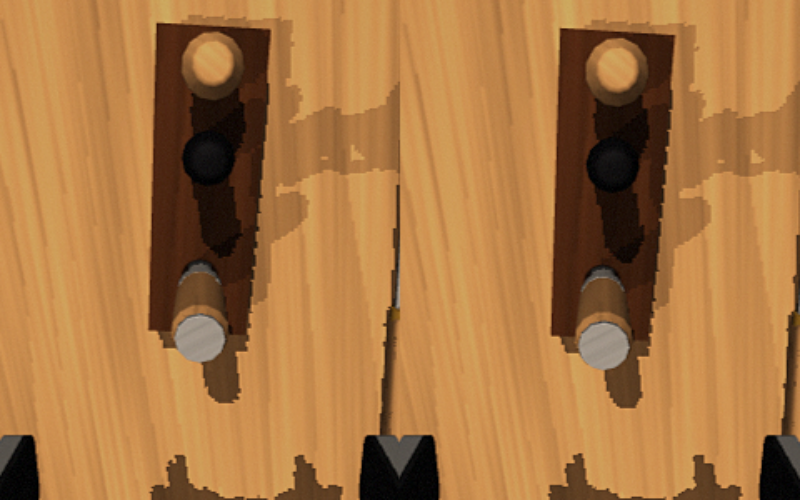

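The drift stands upright in its hole at (200,340), just as at the start (right half), and the gripper is clear of it.

```bash
python3 -c "
from workcell import bot
print(bot.job_done())"
```

```text
the job is handed in; nothing more can be done
None
```

I pressed the plug out until it stopped on the bench, put the drift back upright and fully down in its hole in the block, and handed the job in at about 30 s; the highest push I read was about 15 N, and no verdict came back.

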